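# Change the slide plate of the press jig

### The arm

A 7-joint arm with a two-finger parallel gripper is mounted at the origin on the work surface. World frame = base frame: x ahead of the robot, y to its left, z up, the work surface at z = 0. Lengths are in m, angles in rad, forces in N, time in s.
With the tool pointing down it reaches from about 0.4 to 0.925 m from the base axis. Payload 4.1 kg.
Tool frame: the origin (TCP) lies midway between the tips of the shut fingers; the grasp point (between the pads) lies manip.hold_point_z behind it (manip.hold_point_z is the distance from the TCP to the grasp point, in m); z points along the fingers, y is the line along which they close (so a half turn about z gives the same grasp; the last joint's range is limited). The gripper opens to 85 mm and grips with 20 to 120 N. Pads are 22 mm wide; open, the fingers measure 114 mm over their backs; the gripper's body (76 mm by 85 mm) begins 54 mm behind the grasp point. The pads swing forward as they close: fully open they stand 13 mm farther back than shut.
Start: joints at [1.201, 0.398, 0.045, 1.537, -0.019, 1.207, -0.051], TCP at [0.174, -0.626, 0.231] pointing down, gripper open.
Joint ranges: [-2.82, 2.82], [-0.49, 2.23], [-1.37, 1.46], [0, 2.46], [-1.36, 4.5], [0.23, 2], [-2.94, 2.94]. Speed limits (rad/s): [2.57, 2.57, 3.14, 3.14, 3.14, 3.14, 3.14].

### API

Orientations are given as a rotation vector (axis times angle).
In Python, from station import manip gives the robot as it stands.
- The arm moves only by the shell command python3 -m inch 'ROWS' [FORCE]. ROWS is JSON, a list of rows, each a list of 3 entries, a list of its own where there are three numbers: the shift along the tool's x, y, z each as a share of 0.3 m, from -1 to 1, then the turn, a rotation vector about the tool's x, y, z each as a share of 1.5 rad, from -1 to 1, then the closure, from -1 (fully open) to 1 (shut). A call has exactly 5 rows; each row shifts and turns the commanded pose from where the row before left it, along the tool's axes as they then stand; what a row does not reach is not made up. A row lasts 1/10 s, in which the tool goes at most 50 mm and 8.59 degrees, less where a joint would pass 70% of its speed; a pose out of reach is approached as far as the arm can. A call with a number of a shift or a turn outside -1 to 1 is refused whole. A call with a gripper value outside its range is refused whole. The fingers move at their own pace and stop on an object; FORCE is the grip in N (left out, the last holds). Time passes only in rows, so rows that do not move let the fingers close, or fill a call up. It gives the time, the measured TCP pose, the force, the opening and the grip force at its end, in the units of the state.
- manip.sense(): the state, without advancing time (a new reading comes with each control period).
- manip.grab_frame(name): name is "side" or "top"; returns the picture (384x512x3 uint8, red, green, blue); there is no depth.
- manip.camera_info(name): a dict with "fx", "fy", "cx", "cy" (pixels), "cam_to_world" (4x4, takes a point from camera to world coordinates). Camera axes: x right, y down, z forward; pixel columns grow to the right and rows downward; lengths in m; the calibration is good to about 2 mm. A picture is of the moment at which its call begins. camera_info takes no time and is no camera call.
- manip.sign_off(): hands the job in; it is judged then, once.
The state is a dict: "t": time; "qpos": joint angles; "dq": joint speeds; "joint_torque": joint torques, N m; "position": TCP position; "orientation": TCP orientation; "wrist_force": force on the tool from outside, world axes, zero at the start; "ft_torque": the same for the moment, N m; "grip_width": finger opening in m; "grasp_force": force on a finger pad.
Only numpy, scipy, OpenCV 4.12 (cv2) and the standard library are available. Lean on these libraries where they do the work, as an engineer would, in place of code of your own. Each camera call takes 0.05 s, during which the arm holds its last target. There are 200 camera calls.

### The job

The three slide plates of the press jig are in each other's places. Put the plate with the round knob on the round stand and the plate with the square knob on the square stand, each lying flat on the stand's outline, and slide the plate with the narrow rib under the jig's bar, grip end last, fully home against the stop; the empty mat is free for parking a plate meanwhile. Leave the bottle, the parts bin and the screwdriver where they are.

Things in the scene. Friction and masses are not known exactly. Their poses are not given: they have to be found in the camera images.
- plate_round: Loose aluminium plate 100 x 50 x 8 mm (about 0.16 kg). Black grip on top: an upright round knob, 38 mm diameter, 32 mm high (its top 40 mm above the plate's underside), its centre at x = -28 mm, y = 0. Origin: centre of the plate's underside; x along the length, away from the grip end; y across. Starts in the jig, under the bar, x pointing roughly away from the robot.
- plate_square: Loose aluminium plate 100 x 50 x 8 mm (about 0.16 kg). Black grip on top: an upright square block, 26 x 26 mm, 32 mm high (its top 40 mm above the plate's underside), its centre at x = -28 mm, y = 0. Origin: centre of the plate's underside; x along the length, away from the grip end; y across. Starts on the round stand, x pointing roughly away from the robot.
- plate_rib: Loose aluminium plate 100 x 50 x 8 mm (about 0.16 kg). Black grip on top: a narrow upright rib, 12 mm wide (along y) and 44 mm long (along x), 32 mm high (its top 40 mm above the plate's underside), its centre at x = -28 mm, y = 0. Origin: centre of the plate's underside; x along the length, away from the grip end; y across. Starts on the square stand, x pointing roughly away from the robot.
- jig: Fixed dark base 8 mm high, x -140 to 60, 90 wide (mm). Blue bar over it at x 12 to 56, z 22 to 36, bolts to 42; slot below: 58 wide, flared mouth from x -13 (z to 15), stop at x 51. Set a plate on the bare front, slide it in along +x, grip last. Home: plate origin at (0, 0, 8); out at x -65. Origin on underside, x into the slot, within 0.3 rad of straight ahead.
- stand_round: Fixed plywood stand, a round disc of 120 mm diameter, 8 mm high, flat, with a thin dark 100 x 50 mm outline centred on top where a plate belongs (either end first). Origin: centre of its underside (top at z = 8 mm); x along the outline's length, within 0.5 rad of straight away from the robot.
- stand_square: Fixed plywood stand, a square of 116 x 116 mm, 8 mm high, flat, with a thin dark 100 x 50 mm outline centred on top where a plate belongs (either end first). Origin: centre of its underside (top at z = 8 mm); x along the outline's length, within 0.5 rad of straight away from the robot.
- mat: Fixed black rubber mat, 130 x 90 x 3 mm, empty: the free spot for parking a plate. Origin: centre of its underside (top at z = 3 mm); x along the 130 mm side, within 0.5 rad of pointing away from the robot.
- bottle: Bystander: standing bottle, 56 mm diameter, 120 mm tall, behind and to the left. Origin: centre of its underside.
- bin: Bystander: small open white parts bin, 80 x 100 x 40 mm, close in front of the robot. Origin: centre of its underside.
- screwdriver: Bystander: screwdriver 180 mm long lying on the bench beyond the work, in the middle. Origin: near the middle of its length, on its underside.
Things that resemble listed ones, but are neither listed nor needed, are in the scene too. What is shaped like the stand_round but blue is not meant.

How it is judged:
At the end, for the whole second after the job is handed in: Round-knob plate on the round stand, square-knob plate on the square stand: flat, middle within 14 mm of the stand's centre, along the outline within 0.26 rad. Rib plate flat under the bar: within 8 mm of home along the slot, 10 mm across, 0.2 rad. All at rest (horizontal distance between plate_round and stand_round below 0.014 m and z of plate_round in the frame of stand_round between 0.004 and 0.012 m and angle between the x axis of plate_round and the x axis of stand_round, either way round below 0.26 rad and horizontal distance between plate_square and stand_square below 0.014 m and z of plate_square in the frame of stand_square between 0.004 and 0.012 m and angle between the x axis of plate_square and the x axis of stand_square, either way round below 0.26 rad and x of plate_rib in the frame of jig between -0.008 and 0.008 m and y of plate_rib in the frame of jig between -0.01 and 0.01 m and z of plate_rib in the frame of jig between 0.004 and 0.012 m and angle between the x axis of plate_rib and the x axis of jig, either way round below 0.2 rad and linear speed of each of plate_round, plate_square, plate_rib below 0.02 m/s and angle between each of plate_round, plate_square, plate_rib's own z axis and vertical below 0.08 rad); the robot touches nothing.
It fails at once if the bottle, the parts bin or the screwdriver was shifted by more than 30 mm (distance of any of bottle, bin, screwdriver from where it was at the start of the episode above 0.03 m).
It fails at once if the bottle was tipped over (angle between bottle's own z axis and vertical above 0.5 rad).
It also fails if it takes over 112 s, if anything falls off the work surface, if the arm or the gripper's body presses on something with over 40 N, if the wrist force passes 120 N, or if a joint passes its speed limit or range.

## Working session

There is one attempt and no reset: what is moved stays moved. The work goes in short steps, Python scripts to look and compute and a shell command to move; the robot and the scene stay as the last step left them, time stands still between calls to the robot, and variables do not carry over. Pictures are saved under pics/ and viewed, at most 14 in all, crops included, and the job is handed in when it is done.

```bash
ls; mkdir -p pics; python3 - <<'E'
from station import manip
import cv2
for n in("top","side"):
    im=manip.grab_frame(n); cv2.imwrite(f"pics/{n}0.png",im[:,:,::-1]); c=manip.camera_info(n); print(n,c)
print(manip.sense(), manip.hold_point_z)
E
```

```text
pics
top {'fx': 366.7660738790959, 'fy': 366.7660738790959, 'cx': 255.64812798879825, 'cy': 196.21520916010405, 'cam_to_world': array([[ 0.01308414, -0.98134188,  0.19182521,  0.3032083 ],
       [-0.99971418, -0.01667743, -0.01712946, -0.03086158],
       [ 0.02000901, -0.19154626, -0.98127961,  1.14139629],
       [ 0.        ,  0.        ,  0.        ,  1.        ]])}
side {'fx': 469.6136411634189, 'fy': 469.6136411634189, 'cx': 251.41896965375213, 'cy': 186.21353941944614, 'cam_to_world': array([[-0.95413982, -0.22062195,  0.20234418,  0.22358851],
       [-0.2993396 ,  0.71127202, -0.63599364,  0.88081269],
       [-0.0036076 , -0.66739648, -0.74469384,  1.14363718],
       [ 0.        ,  0.        ,  0.        ,  1.        ]])}
{'t': 0.1, 'qpos': array([ 1.20105646,  0.39914366,  0.04504145,  1.537736  , -0.01872127,
        1.20686711, -0.05071034]), 'dq': array([ 0.00174594, -0.00050457,  0.00024521, -0.00243371, -0.00071044,
        0.00064   , -0.00027618]), 'joint_torque': array([ 2.82821806e-03, -4.76263976e+01,  1.36978906e+00, -2.54953068e+01,
        1.19126690e-02,  4.98800815e-03, -6.13348519e-06]), 'position': array([ 0.17372026, -0.62578465,  0.23035887]), 'orientation': array([-3.11114881e+00, -4.23889679e-01,  5.27911457e-04]), 'wrist_force': array([ 0.27844944, -0.48840208,  0.09941734]), 'ft_torque': array([-0.00019294,  0.03469529,  0.02527455]), 'grasp_force': 0.0, 'grip_width': 0.08540382905973792} 0.0187
```

View pics/top0.png

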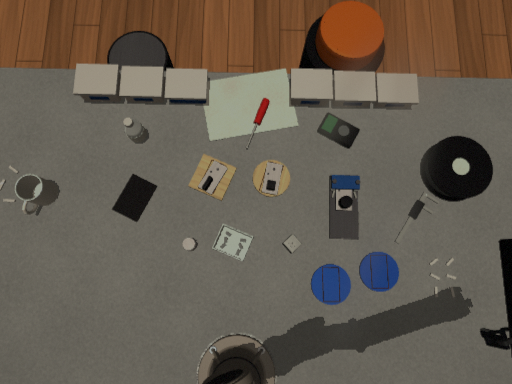

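View pics/side0.png

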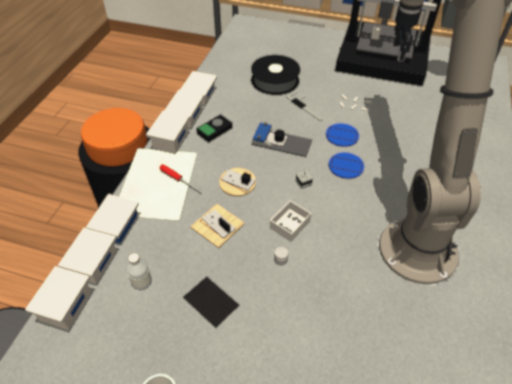

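Top view: square plywood stand with the rib plate at (213,177); round plywood stand with the square-knob plate at (271,178); jig with its blue bar at (345,182) and the round knob at (345,202); mat at (135,197). The bin is at (233,242), the bottle at (133,128) and the screwdriver at (258,122). The candidates for the round stand are the discs at (271,178), (331,284) and (379,271). Only (271,178) is plywood, the other two are blue, so they are out. I'll check this in an enlarged crop.

```bash
cat > h.py <<'E'
import numpy as np, cv2
from station import manip
def ray(n,px,z):
    c=manip.camera_info(n); T=c['cam_to_world']; px=np.atleast_2d(np.float64(px))
    d=np.c_[(px[:,0]-c['cx'])/c['fx'],(px[:,1]-c['cy'])/c['fy'],np.ones(len(px))]@T[:3,:3].T
    o=T[:3,3]; return (o+d*((z-o[2])/d[:,2])[:,None])[:,:2]
def proj(n,P):
    c=manip.camera_info(n); T=np.linalg.inv(c['cam_to_world']); p=T[:3,:3]@np.array(P)+T[:3,3]
    return c['fx']*p[0]/p[2]+c['cx'],c['fy']*p[1]/p[2]+c['cy']
def blob(mask,n,z,roi):
    """min-area rect in metres of largest contour in roi, back-projected on plane z"""
    x0,y0,x1,y1=roi; m=np.zeros_like(mask); m[y0:y1,x0:x1]=mask[y0:y1,x0:x1]
    cs,_=cv2.findContours(m,cv2.RETR_EXTERNAL,cv2.CHAIN_APPROX_NONE); c=max(cs,key=cv2.contourArea)
    w=ray(n,c[:,0,:],z); r=cv2.minAreaRect((w*1000).astype(np.float32)); 
    return np.round(r[0],1),np.round(r[1],1),round(r[2],1),len(c)
E
python3 - <<'E'
import cv2
im=cv2.imread('pics/top0.png')
cv2.imwrite('pics/c1.png',cv2.resize(im[140:250,180:375],None,fx=4,fy=4,interpolation=cv2.INTER_CUBIC))
from h import *
hsv=cv2.cvtColor(im,cv2.COLOR_BGR2HSV)
for nm,p in dict(ply=(201,165),ply2=(258,170),plate=(272,172),bar=(345,182),base=(345,230),mat=(135,197),bench=(300,200),knob=(271,185)).items(): print(nm,hsv[p[1],p[0]])
print('bottle',ray('top',(133,130),0),'knob jig',ray('top',(345,202),.048))
E
```

```text
ply [ 22 106 156]
ply2 [ 20 111 158]
plate [ 18  39 149]
bar [108 170  90]
base [20 25 61]
mat [165  57  18]
bench [ 18  32 105]
knob [30 18 28]
bottle [[0.73973    0.35246954]] knob jig [[ 0.50363434 -0.32216984]]
```

View pics/c1.png

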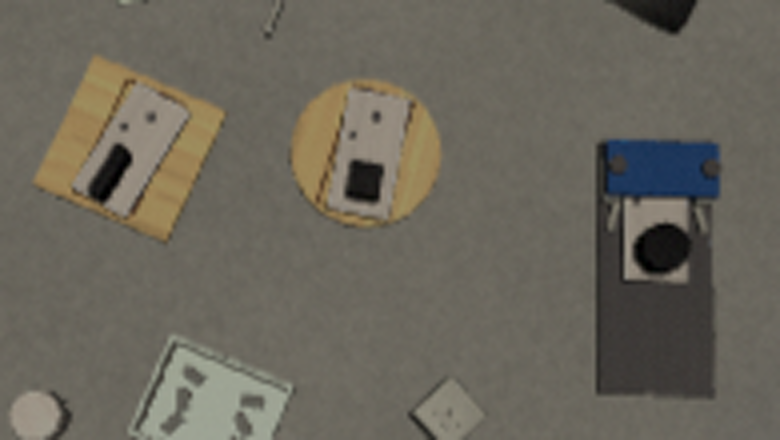

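The crop confirms it: the plywood disc at (271,178) is the round stand, with the square knob at (271,185). The rib is on the square stand at (207,183), and the round knob is in the jig at (345,202). Next I measure.

```bash
cat > meas.py <<'E'
from h import *
def masks(im):
    h=cv2.cvtColor(im,cv2.COLOR_BGR2HSV).astype(int); H,S,V=h[...,0],h[...,1],h[...,2]
    u=lambda b:(b*255).astype(np.uint8)
    return dict(ply=u((S>72)&(H>10)&(H<30)&(V>90)),plate=u((S<72)&(V>122)),dark=u(V<52),blue=u((H>95)&(H<120)&(S>100)),jig=u((V<85)|((H>95)&(H<120)&(S>100))))
E
python3 - <<'E'
from meas import *
im=cv2.imread('pics/top0.png'); m=masks(im)
ply=cv2.morphologyEx(m['ply']|m['plate']|m['dark'],cv2.MORPH_OPEN,np.ones((5,5)))
print('sqstand',blob(ply,'top',.008,(185,150,240,205)))
print('rdstand',blob(ply,'top',.008,(248,155,296,202)))
print('mat',blob(m['dark'],'top',.003,(105,170,165,225)))
print('ribplate',blob(m['plate'],'top',.016,(190,155,235,200)))
print('sqplate',blob(m['plate'],'top',.016,(255,158,290,198)))
print('rdplate vis',blob(m['plate'],'top',.016,(334,189,355,212)))
print('rib',blob(m['dark'],'top',.048,(201,174,215,192)))
print('sqknob',blob(m['dark'],'top',.048,(264,178,278,193)))
print('rdknob',blob(m['dark'],'top',.048,(336,193,356,211)))
print('bar',blob(m['blue'],'top',.036,(325,170,365,195)))
j=cv2.morphologyEx(m['jig'],cv2.MORPH_OPEN,np.ones((3,3)))
print('jigbase front',blob(j,'top',.008,(325,213,365,245)))
print('jig all',blob(cv2.morphologyEx(j|m['plate'],cv2.MORPH_CLOSE,np.ones((3,3))),'top',.008,(325,170,365,245)))
E
```

```text
sqstand (array([586.8,  88.6]), array([118. , 117.4]), 67.3, 180)
rdstand (array([589.1, -98.8]), array([117.1, 101.9]), 85.7, 174)
mat (array([516.6, 329.7]), array([ 88.9, 128.1]), 64.3, 116)
ribplate (array([583.7,  87. ]), array([ 49.4, 100.6]), 59.7, 103)
sqplate (array([ 583.3, -100.6]), array([49. , 98.5]), 79.5, 86)
rdplate vis (array([ 517.6, -326.4]), array([47.5, 62.9]), 88.3, 69)
rib (array([555.3,  98.4]), array([15.7, 44.3]), 60.7, 30)
sqknob (array([553.1, -95.7]), array([23.6, 28.4]), 81.0, 29)
rdknob (array([ 505.3, -323.7]), array([34. , 40.7]), 0.9, 35)
bar (array([ 569.6, -327.5]), array([87.7, 43.1]), 87.9, 91)
jigbase front (array([ 436.6, -326. ]), array([91.3, 82.3]), 88.5, 109)
jig all (array([ 497.6, -330. ]), array([ 96.3, 204.4]), 88.5, 193)
```

```bash
cat > go.py <<'E'
import sys
from h import *
from scipy.spatial.transform import Rotation as R
x,y,z,psi=map(float,sys.argv[1:5])   # mm, deg of tool x
s=manip.sense(); r=R.from_rotvec(s['orientation']); p=s['position']
t=R.from_euler('z',psi,degrees=True)*R.from_euler('x',180,degrees=True)
tool=r.as_matrix()[:,0]; print('t',round(s['t'],1),'pos',np.round(p*1e3,1),'psi',round(np.degrees(np.arctan2(tool[1],tool[0])),1),'w',round(s['grip_width']*1e3,1),'q7',round(s['qpos'][6],2))
print('turn share',np.round((r.inv()*t).as_rotvec()/1.5,3))
d=np.array([x,y,z])/1e3-p
print('shift share after turn',np.round(t.inv().apply(d)/.3,3),' now',np.round(r.inv().apply(d)/.3,3))
E
python3 go.py 559 100.5 120 149.7
```

```text
t 0.1 pos [ 173.7 -625.8  230.4] psi 15.5 w 85.4 q7 -0.05
turn share [-1.000e-03 -1.000e-03 -1.561e+00]
shift share after turn [0.113 2.738 0.368]  now [ 1.885 -1.988  0.371]
```

```bash
for i in 1 2 3 4; do python3 -m inch '[[[0.094,-0.099,0],[0,0,0],-1],[[0.094,-0.099,0],[0,0,0],-1],[[0.094,-0.099,0],[0,0,0],-1],[[0.094,-0.099,0],[0,0,0],-1],[[0.094,-0.099,0],[0,0,0],-1]]' 60; done; for i in 1 2 3; do python3 -m inch '[[[0,0,0],[0,0,-0.1],-1],[[0,0,0],[0,0,-0.1],-1],[[0,0,0],[0,0,-0.1],-1],[[0,0,0],[0,0,-0.1],-1],[[0,0,0],[0,0,-0.1],-1]]'; done; python3 go.py 559 100.5 100 149.7
```

```text
t: 0.6
position: [0.2705, -0.4437, 0.2309]
orientation: [-3.112, -0.424, 0.0]
wrist_force: [-0.0, 0.2, 0.4]
grip_width: 0.0855
grasp_force: 0.0
t: 1.1
position: [0.3664, -0.263, 0.2311]
orientation: [3.113, 0.424, -0.0]
wrist_force: [1.2, -0.5, -0.7]
grip_width: 0.0852
grasp_force: 0.0
t: 1.6
position: [0.4625, -0.0824, 0.2311]
orientation: [3.113, 0.424, -0.0]
wrist_force: [0.6, 0.3, -0.1]
grip_width: 0.0854
grasp_force: 0.0
t: 2.1
position: [0.5587, 0.0982, 0.2309]
orientation: [3.113, 0.424, -0.001]
wrist_force: [1.5, -0.8, -0.0]
grip_width: 0.0854
grasp_force: 0.0
t: 2.6
position: [0.558, 0.0968, 0.2307]
orientation: [-2.736, -1.543, 0.002]
wrist_force: [-0.2, -0.5, -0.3]
grip_width: 0.0854
grasp_force: 0.0
t: 3.1
position: [0.5581, 0.0967, 0.2308]
orientation: [-1.981, -2.438, 0.001]
wrist_force: [0.5, 0.3, 0.2]
grip_width: 0.0852
grasp_force: 0.0
t: 3.6
position: [0.5581, 0.0967, 0.2308]
orientation: [-0.95, -2.994, 0.001]
wrist_force: [0.2, 0.1, 0.1]
grip_width: 0.0855
grasp_force: 0.0
t 3.6 pos [558.1  96.7 230.8] psi 144.8 w 85.5 q7 0.42
turn share [-0.001 -0.    -0.057]
shift share after turn [0.004 0.013 0.436]  now [0.005 0.013 0.436]
```

```bash
python3 -m inch '[[[0,0,0],[0,0,-0.057],-1],[[0.004,0.013,0.12],[0,0,0],-1],[[0,0,0.15],[0,0,0],-1],[[0,0,0.15],[0,0,0],-1],[[0,0,0.1],[0,0,0],-1]]'; python3 -m inch '[[[0,0,0.1],[0,0,0],-1],[[0,0,0.05],[0,0,0],-1],[[0,0,0.033],[0,0,0],-1],[[0,0,0],[0,0,0],-1],[[0,0,0],[0,0,0],1]]';  python3 -m inch '[[[0,0,0],[0,0,0],1],[[0,0,0],[0,0,0],1],[[0,0,0],[0,0,0],1],[[0,0,0],[0,0,0],1],[[0,0,0],[0,0,0],1]]'; python3 go.py 559 100.5 120 149.7;python3 - <<'E'
from h import *
im=manip.grab_frame("side")[:,:,::-1]; cv2.imwrite("pics/g1.png",cv2.resize(im[130:270,150:330],None,fx=4,fy=4))
E
```

```text
t: 4.1
position: [0.5574, 0.0998, 0.0718]
orientation: [-0.83, -3.026, 0.004]
wrist_force: [-0.6, 0.0, -0.3]
grip_width: 0.0852
grasp_force: 0.0
t: 4.6
position: [0.5603, 0.1012, 0.0215]
orientation: [0.83, 3.028, 0.001]
wrist_force: [0.4, -0.8, 1.3]
grip_width: 0.0734
grasp_force: 0.0
t: 5.1
position: [0.5599, 0.1012, 0.021]
orientation: [0.83, 3.029, 0.001]
wrist_force: [0.6, -0.5, 3.2]
grip_width: 0.0111
grasp_force: 59.8
t 5.1 pos [559.9 101.2  21. ] psi 149.3 w 11.1 q7 0.29
turn share [ 0.001  0.001 -0.004]
shift share after turn [ 0.001 -0.003 -0.33 ]  now [ 0.001 -0.003 -0.33 ]
```

View pics/g1.png

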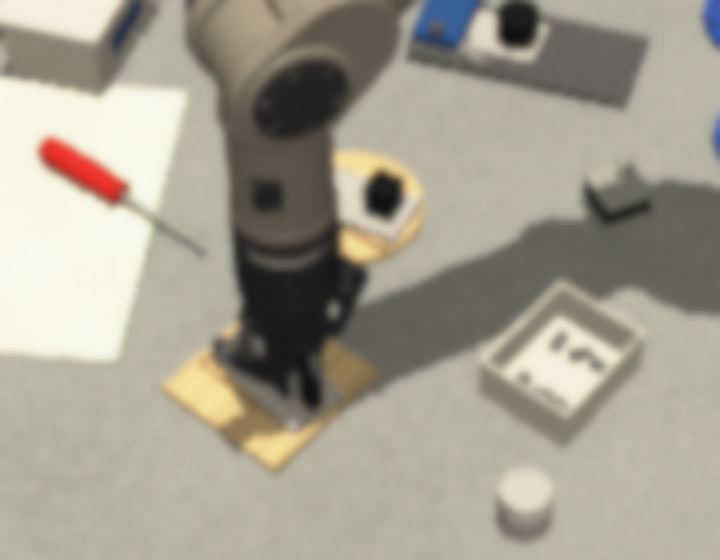

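The side crop shows the rib held at crop (300,390), with the stand and the other plates undisturbed (width 11.1 mm, 60 N). Next I lift it and carry it to the mat.

```bash
python3 -m inch '[[[0,0,-0.03],[0,0,0],1],[[0,0,-0.08],[0,0,0],1],[[0,0,-0.1],[0,0,0],1],[[0,0,-0.12],[0,0,0],1],[[0,0,0],[0,0,-0.058],1]]'; python3 go.py 491.4 341.8 120 154.3
```

```text
t: 5.65
position: [0.5623, 0.1022, 0.1243]
orientation: [0.693, 3.056, 0.004]
wrist_force: [0.6, 1.3, -0.5]
grip_width: 0.0106
grasp_force: 59.0
t 5.7 pos [562.3 102.2 124.3] psi 154.4 w 10.6 q7 0.47
turn share [0.003 0.005 0.002]
shift share after turn [0.559 0.617 0.014]  now [0.558 0.618 0.013]
```

```bash
python3 -m inch '[[[0.1,0.11,0],[0,0,0],1],[[0.11,0.12,0],[0,0,0],1],[[0.12,0.13,0],[0,0,0],1],[[0.12,0.13,0],[0,0,0],1],[[0.109,0.127,0],[0,0,0],1]]';  python3 -m inch '[[[0,0,0],[0,0,0],1],[[0,0,0.1],[0,0,0],1],[[0,0,0.12],[0,0,0],1],[[0,0,0],[0,0,0],1],[[0,0,0],[0,0,0],1]]'; python3 go.py 491.4 341.8 16.5 154.3
```

```text
t: 6.15
position: [0.4891, 0.3353, 0.1193]
orientation: [-0.699, -3.063, 0.002]
wrist_force: [0.8, -0.8, -1.4]
grip_width: 0.0111
grasp_force: 59.0
t: 6.65
position: [0.4899, 0.3338, 0.0534]
orientation: [-0.698, -3.062, 0.002]
wrist_force: [0.3, 0.0, -0.5]
grip_width: 0.0111
grasp_force: 59.1
t 6.7 pos [489.9 333.8  53.4] psi 154.3 w 11.1 q7 -0.03
turn share [-0.001 -0.001  0.   ]
shift share after turn [0.007 0.026 0.123]  now [0.007 0.026 0.123]
```

```bash
python3 -m inch '[[[0.007,0.026,0],[0,0,0],1],[[0,0,0.08],[0,0,0],1],[[0,0,0.033],[0,0,0],1],[[0,0,0.008],[0,0,0],1],[[0,0,0],[0,0,0],1]]';  python3 -m inch '[[[0,0,0],[0,0,0],-1],[[0,0,0],[0,0,0],-1],[[0,0,0],[0,0,0],-1],[[0,0,0],[0,0,0],-1],[[0,0,0],[0,0,0],-1]]';python3 -m inch '[[[0,0,-0.08],[0,0,0],-1],[[0,0,-0.16],[0,0,0],-1],[[0,0,-0.16],[0,0,0],-1],[[0,0,-0.16],[0,0,0],-1],[[0,0,0],[0,0,0],-1]]'; python3 go.py 556 -95.4 120 169.5
```

```text
t: 7.15
position: [0.492, 0.3425, 0.0176]
orientation: [0.698, 3.063, 0.0]
wrist_force: [0.1, 0.6, -1.0]
grip_width: 0.0108
grasp_force: 59.1
t: 7.65
position: [0.4919, 0.3423, 0.0173]
orientation: [0.698, 3.063, 0.0]
wrist_force: [-0.5, -0.4, -0.8]
grip_width: 0.0815
grasp_force: 0.0
t: 8.15
position: [0.4945, 0.3461, 0.1924]
orientation: [0.696, 3.055, 0.015]
wrist_force: [0.3, -0.2, -0.3]
grip_width: 0.085
grasp_force: 0.0
t 8.2 pos [494.5 346.1 192.4] psi 154.3 w 85.0 q7 0.08
turn share [ 0.007  0.005 -0.177]
shift share after turn [-0.47  -1.41   0.241]  now [-0.821 -1.24   0.232]
```

```bash
python3 - <<'E'
from meas import *
im=np.ascontiguousarray(manip.grab_frame("top")[:,:,::-1]); cv2.imwrite("pics/t2.png",cv2.resize(im[120:260,60:310],None,fx=3,fy=3)); m=masks(im)
print('sq',blob(m['ply'],'top',.008,(185,150,240,205)))
print('rdply',blob(cv2.morphologyEx(m['ply']|m['plate'],cv2.MORPH_OPEN,np.ones((3,3))),'top',.008,(248,155,296,202)))
E
python3 -m inch '[[[0,0,0],[0,0,-0.09],-1],[[0,0,0],[0,0,-0.087],-1],[[-0.03,-0.1,0],[0,0,0],-1],[[-0.044,-0.131,0],[0,0,0],-1],[[-0.044,-0.131,0],[0,0,0],-1]]';python3 -m inch '[[[-0.044,-0.131,0],[0,0,0],-1],[[-0.044,-0.131,0],[0,0,0],-1],[[-0.044,-0.131,0],[0,0,0],-1],[[-0.044,-0.131,0],[0,0,0],-1],[[-0.044,-0.131,0],[0,0,0],-1]]';python3 -m inch '[[[-0.044,-0.131,0],[0,0,0],-1],[[-0.044,-0.131,0],[0,0,0],-1],[[-0.044,-0.131,0],[0,0,0],-1],[[0,0,0],[0,0,0],-1],[[0,0,0],[0,0,0],-1]]'; python3 go.py 556 -95.4 120 169.5
```

```text
sq (array([586.2,  88.2]), array([117.3, 117.2]), 67.2, 129)
rdply (array([ 585.3, -100.4]), array([117.9, 118. ]), 1.0, 118)
t: 8.7
position: [0.506, 0.2276, 0.1835]
orientation: [-0.284, -3.127, 0.002]
wrist_force: [0.1, -0.1, -0.3]
grip_width: 0.0855
grasp_force: 0.0
t: 9.2
position: [0.5351, 0.0216, 0.1838]
orientation: [-0.286, -3.126, 0.001]
wrist_force: [2.1, -0.0, -0.7]
grip_width: 0.0853
grasp_force: 0.0
t: 9.7
position: [0.5526, -0.1006, 0.1836]
orientation: [-0.291, -3.125, -0.001]
wrist_force: [-0.8, 0.6, -0.5]
grip_width: 0.0856
grasp_force: 0.0
t 9.7 pos [ 552.6 -100.6  183.6] psi 169.4 w 85.6 q7 1.13
turn share [ 0.    -0.002 -0.002]
shift share after turn [-0.008  0.019  0.212]  now [-0.008  0.019  0.212]
```

View pics/t2.png

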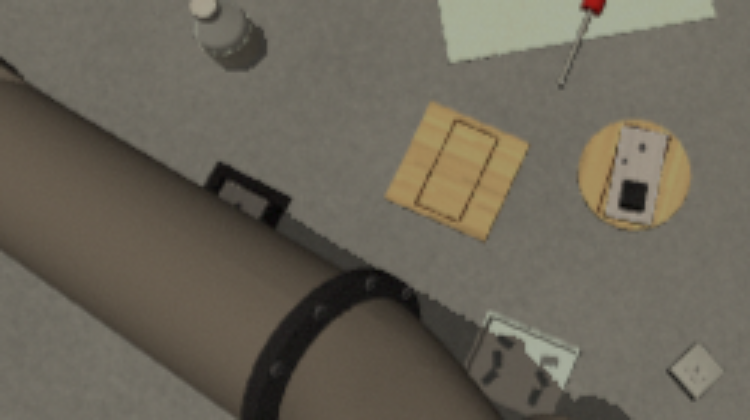

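The picture shows the empty square stand at crop (457,170), its outline tilted the same way as the stand. The rib plate is on the mat at crop (245,200), and the square-knob plate is unchanged at crop (633,175). Now I grip the square knob.

```bash
python3 -m inch '[[[-0.008,0.019,0],[0,0,0],-1],[[0,0,0.14],[0,0,0],-1],[[0,0,0.14],[0,0,0],-1],[[0,0,0.14],[0,0,0],-1],[[0,0,0.08],[0,0,0],-1]]'; python3 -m inch '[[[0,0,0.044],[0,0,0],-1],[[0,0,0],[0,0,0],-1],[[0,0,0],[0,0,0],1],[[0,0,0],[0,0,0],1],[[0,0,0],[0,0,0],1]]';  python3 -m inch '[[[0,0,0],[0,0,0],1],[[0,0,0],[0,0,0],1],[[0,0,0],[0,0,0],1],[[0,0,-0.05],[0,0,0],1],[[0,0,-0.08],[0,0,0],1]]'; python3 -m inch '[[[0,0,-0.08],[0,0,0],1],[[0,0,-0.1],[0,0,0],1],[[0,0,0],[0,0,0.1],1],[[0,0,0],[0,0,0.1],1],[[0,0,0],[0,0,0.02],1]]'
python3 go.py 560.4 99.1 120 157.2
```

```text
t: 10.2
position: [0.5548, -0.0915, 0.032]
orientation: [-0.28, -3.125, -0.001]
wrist_force: [-0.1, -1.0, -0.8]
grip_width: 0.0856
grasp_force: 0.0
t: 10.7
position: [0.5581, -0.0942, 0.0233]
orientation: [0.286, 3.126, -0.001]
wrist_force: [-0.0, -0.5, -0.3]
grip_width: 0.0441
grasp_force: 0.0
t: 11.2
position: [0.555, -0.0943, 0.0602]
orientation: [-0.286, -3.124, -0.0]
wrist_force: [0.4, -0.5, -0.8]
grip_width: 0.025
grasp_force: 59.4
t: 11.7
position: [0.5566, -0.0943, 0.1155]
orientation: [0.799, 3.038, -0.001]
wrist_force: [-0.4, 0.2, -2.0]
grip_width: 0.0249
grasp_force: 59.5
t 11.7 pos [556.6 -94.3 115.5] psi 150.5 w 24.9 q7 0.76
turn share [-0.001  0.    -0.077]
shift share after turn [ 0.238  0.599 -0.015]  now [ 0.306  0.568 -0.015]
```

```bash
python3 -m inch '[[[0,0,0],[0,0,-0.077],1],[[0.04,0.1,-0.02],[0,0,0],1],[[0.05,0.125,0],[0,0,0],1],[[0.05,0.125,0],[0,0,0],1],[[0.05,0.125,0],[0,0,0],1]]';  python3 -m inch '[[[0.048,0.124,0],[0,0,0],1],[[0,0,0],[0,0,0],1],[[0,0,0],[0,0,0],1],[[0,0,0.1],[0,0,0],1],[[0,0,0],[0,0,0],1]]'; python3 go.py 560.4 99.1 23 157.2
```

```text
t: 12.2
position: [0.559, 0.0605, 0.1209]
orientation: [-0.617, -3.08, 0.0]
wrist_force: [0.4, 0.3, -1.9]
grip_width: 0.0248
grasp_force: 59.5
t: 12.7
position: [0.5579, 0.0957, 0.0876]
orientation: [-0.621, -3.073, 0.007]
wrist_force: [-2.1, -0.4, -2.9]
grip_width: 0.0248
grasp_force: 59.7
t 12.7 pos [557.9  95.7  87.6] psi 157.2 w 24.8 q7 0.48
turn share [-0.004 -0.004 -0.   ]
shift share after turn [-0.003  0.014  0.215]  now [-0.004  0.015  0.215]
```

```bash
python3 -m inch '[[[-0.004,0.012,0.1],[0,0,0],1],[[0,0,0.07],[0,0,0],1],[[0,0,0.03],[0,0,0],1],[[0,0,0.008],[0,0,0],1],[[0,0,0],[0,0,0],1]]';python3 go.py 560.4 99.1 23 157.2
```

```text
t: 13.2
position: [0.5637, 0.1016, 0.0291]
orientation: [0.621, 3.079, 0.0]
wrist_force: [0.4, -0.3, -1.9]
grip_width: 0.025
grasp_force: 59.8
t 13.2 pos [563.7 101.6  29.1] psi 157.2 w 25.0 q7 0.42
turn share [0. 0. 0.]
shift share after turn [ 0.007 -0.012  0.02 ]  now [ 0.007 -0.012  0.02 ]
```

```bash
python3 -m inch '[[[0.005,-0.008,0.01],[0,0,0],1],[[0,0,0.006],[0,0,0],1],[[0,0,0],[0,0,0],1],[[0,0,0],[0,0,0],1],[[0,0,0],[0,0,0],1]]';python3 go.py 560.4 99.1 23 157.2
```

```text
t: 13.7
position: [0.561, 0.1004, 0.0239]
orientation: [0.62, 3.079, 0.0]
wrist_force: [0.5, 0.6, -1.6]
grip_width: 0.025
grasp_force: 59.8
t 13.7 pos [561.  100.4  23.9] psi 157.2 w 25.0 q7 0.41
turn share [0.    0.    0.001]
shift share after turn [ 0.    -0.005  0.003]  now [ 0.    -0.005  0.003]
```

```bash
python3 -m inch '[[[0,-0.003,0.005],[0,0,0],1],[[0,0,0],[0,0,0],1],[[0,0,0],[0,0,0],-1],[[0,0,0],[0,0,0],-1],[[0,0,0],[0,0,0],-1]]';python3 -m inch '[[[0,0,0],[0,0,0],-1],[[0,0,-0.05],[0,0,0],-1],[[0,0,-0.16],[0,0,0],-1],[[0,0,-0.16],[0,0,0],-1],[[0,0,-0.16],[0,0,0],-1]]';python3 -m inch '[[[0,0,0],[0,0,-0.1],-1],[[0,0,0],[0,0,-0.1],-1],[[0,0,0],[0,0,-0.047],-1],[[0,0,0],[0,0,0],-1],[[0,0,0],[0,0,0],-1]]';python3 go.py 507.5 -326.3 120 178.4
```

```text
t: 14.2
position: [0.5606, 0.0993, 0.0221]
orientation: [0.62, 3.08, -0.0]
wrist_force: [0.5, -0.3, 0.6]
grip_width: 0.0675
grasp_force: 0.0
t: 14.7
position: [0.5602, 0.0999, 0.1838]
orientation: [0.618, 3.08, 0.0]
wrist_force: [1.3, -0.3, -0.4]
grip_width: 0.0854
grasp_force: 0.0
t: 15.2
position: [0.5605, 0.0996, 0.1818]
orientation: [0.044, 3.141, -0.0]
wrist_force: [-1.4, -0.2, -0.9]
grip_width: 0.0852
grasp_force: 0.0
t 15.2 pos [560.5  99.6 181.8] psi 178.4 w 85.2 q7 0.89
turn share [-0.  0. -0.]
shift share after turn [ 0.137 -1.424  0.206]  now [ 0.137 -1.424  0.206]
```

```bash
python3 -m inch '[[[0.013,-0.13,0],[0,0,0],-1],[[0.013,-0.13,0],[0,0,0],-1],[[0.013,-0.13,0],[0,0,0],-1],[[0.013,-0.13,0],[0,0,0],-1],[[0.013,-0.13,0],[0,0,0],-1]]';python3 -m inch '[[[0.013,-0.13,0],[0,0,0],-1],[[0.013,-0.13,0],[0,0,0],-1],[[0.013,-0.13,0],[0,0,0],-1],[[0.013,-0.13,0],[0,0,0],-1],[[0.013,-0.13,0],[0,0,0],-1]]';python3 -m inch '[[[0.007,-0.124,0],[0,0,0],-1],[[0,0,0.1],[0,0,0],-1],[[0,0,0.106],[0,0,0],-1],[[0,0,0],[0,0,0],-1],[[0,0,0],[0,0,0],-1]]';python3 go.py 507.5 -326.3 21 178.4
python3 - <<'E'
from meas import *
im=np.ascontiguousarray(manip.grab_frame("top")[:,:,::-1]); cv2.imwrite("pics/t3.png",cv2.resize(im[130:250,180:380],None,fx=4,fy=4,interpolation=cv2.INTER_CUBIC)); m=masks(im)
print('rdply',blob(cv2.morphologyEx(m['ply'],cv2.MORPH_CLOSE,np.ones((5,5))),'top',.008,(248,155,296,202)))
print('sqplate',blob(m['plate'],'top',.016,(190,150,240,205)))
E
```

```text
t: 15.7
position: [0.5355, -0.0963, 0.1816]
orientation: [0.044, 3.141, -0.001]
wrist_force: [0.7, -0.2, 0.4]
grip_width: 0.0855
grasp_force: 0.0
t: 16.2
position: [0.5107, -0.2909, 0.1816]
orientation: [0.044, 3.141, -0.001]
wrist_force: [1.1, -1.4, -0.3]
grip_width: 0.0854
grasp_force: 0.0
t: 16.7
position: [0.5082, -0.326, 0.1199]
orientation: [-0.042, -3.141, -0.001]
wrist_force: [0.7, -0.7, 1.0]
grip_width: 0.0856
grasp_force: 0.0
t 16.7 pos [ 508.2 -326.   119.9] psi 178.5 w 85.6 q7 1.6
turn share [ 0.    -0.     0.001]
shift share after turn [ 0.002 -0.001  0.33 ]  now [ 0.002 -0.001  0.33 ]
rdply (array([585.3, -98.9]), array([118., 115.]), 0.8, 104)
sqplate (array([585.7,  89. ]), array([ 48.8, 100.4]), 67.6, 81)
```

View pics/t3.png

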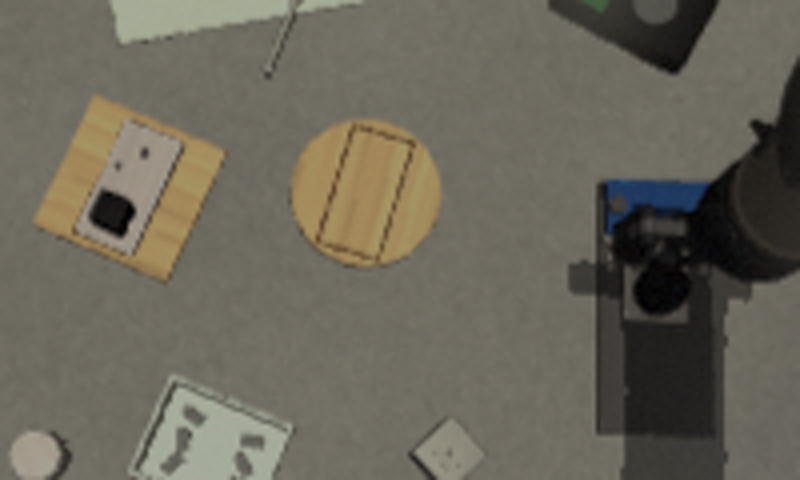

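The square-knob plate is on the square stand's outline (crop (130,185)), within 1 mm of its centre. The round stand's empty outline has corners at crop (352,123), (415,143), (379,260) and (317,243). Next I grip the round knob and work out where that outline lies.

```bash
python3 - <<'E'
from h import *
c=np.array([(352,123),(415,143),(379,260),(317,243)])/4+[180,130]
w=ray('top',c,.008)*1e3; print(np.round(w,1),w.mean(0)); d=(w[0]+w[1]-w[2]-w[3])/2; a=np.arctan2(d[1],d[0]); print(np.hypot(*d),np.degrees(a), 'grip',w.mean(0)-28*np.array([np.cos(a),np.sin(a)]))
E
python3 -m inch '[[[0.002,-0.001,0.1],[0,0,0],-1],[[0,0,0.12],[0,0,0],-1],[[0,0,0.08],[0,0,0],-1],[[0,0,0.03],[0,0,0],-1],[[0,0,0],[0,0,0],-1]]';python3 -m inch '[[[0,0,0],[0,0,0],1],[[0,0,0],[0,0,0],1],[[0,0,0],[0,0,0],1],[[0,0,0],[0,0,0],1],[[0,0,0],[0,0,0],1]]';python3 go.py 427.5 -324.2 21 178.4
```

```text
[[ 641.5  -88.8]
 [ 625.8 -139.4]
 [ 529.7 -110.9]
 [ 542.6  -61.8]] [ 584.89134105 -100.22683576]
101.41549009144563 -15.90997498067826 grip [557.96392026 -92.55128956]
t: 17.25
position: [0.5079, -0.3266, 0.021]
orientation: [0.042, 3.141, -0.0]
wrist_force: [0.0, 0.2, 0.5]
grip_width: 0.0853
grasp_force: 0.0
t: 17.75
position: [0.5084, -0.3269, 0.022]
orientation: [0.042, 3.139, -0.002]
wrist_force: [-0.7, 1.8, 5.9]
grip_width: 0.0364
grasp_force: 60.6
t 17.8 pos [ 508.4 -326.9   22. ] psi 178.5 w 36.4 q7 1.51
turn share [-0.001  0.001  0.001]
shift share after turn [0.27  0.001 0.003]  now [0.27  0.002 0.003]
```

```bash
python3 -m inch '[[[0.02,0,-0.003],[0,0,0],1],[[0.03,0,0],[0,0,0],1],[[0.03,0,0],[0,0,0],1],[[0.03,0,0],[0,0,0],1],[[0.03,0,0],[0,0,0],1]]';python3 -m inch '[[[0.03,0,0],[0,0,0],1],[[0.03,0,0],[0,0,0],1],[[0.03,0,0],[0,0,0],1],[[0.03,0,0],[0,0,0],1],[[0.01,0,0],[0,0,0],1]]';python3 -m inch '[[[0,0,-0.03],[0,0,0],1],[[0,0,-0.08],[0,0,0],1],[[0,0,-0.12],[0,0,0],1],[[0,0,-0.12],[0,0,0],1],[[0,0,0],[0,0,0],1]]';python3 go.py 558 -92.6 123 164.1;python3 - <<'E'
from meas import *
im=np.ascontiguousarray(manip.grab_frame("side")[:,:,::-1]); cv2.imwrite("pics/s4.png",cv2.resize(im[80:240,200:400],None,fx=3.5,fy=3.5,interpolation=cv2.INTER_CUBIC))
E
```

```text
t: 18.25
position: [0.4657, -0.3258, 0.022]
orientation: [0.042, 3.139, -0.001]
wrist_force: [3.6, -1.3, 8.4]
grip_width: 0.0364
grasp_force: 60.9
t: 18.75
position: [0.4265, -0.3249, 0.0219]
orientation: [0.043, 3.139, -0.002]
wrist_force: [7.2, -1.0, 11.0]
grip_width: 0.0363
grasp_force: 61.3
t: 19.25
position: [0.4268, -0.3254, 0.1295]
orientation: [0.043, 3.14, -0.006]
wrist_force: [1.5, -0.7, -2.1]
grip_width: 0.0361
grasp_force: 60.3
t 19.2 pos [ 426.8 -325.4  129.5] psi 178.4 w 36.1 q7 1.69
turn share [-0.002  0.001  0.167]
shift share after turn [-0.208  0.866  0.022]  now [-0.416  0.788  0.019]
```

View pics/s4.png

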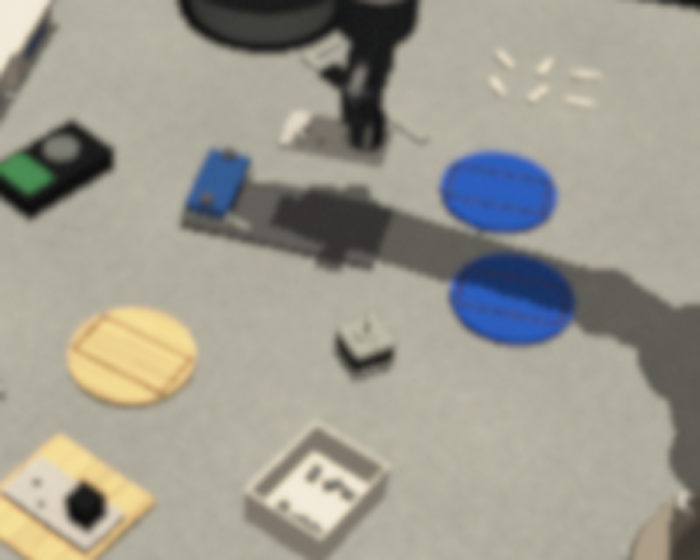

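The round plate is clear of the jig and hangs level in the gripper at crop (335,135). The jig is empty and the round stand's outline is free. I carry it there.

```bash
python3 -m inch '[[[0,0,0],[0,0,0.09],1],[[0,0,0],[0,0,0.077],1],[[-0.025,0.1,0],[0,0,0],1],[[-0.03,0.125,0],[0,0,0],1],[[-0.03,0.125,0],[0,0,0],1]]';python3 -m inch '[[[-0.03,0.125,0],[0,0,0],1],[[-0.03,0.125,0],[0,0,0],1],[[-0.03,0.125,0],[0,0,0],1],[[-0.03,0.12,0],[0,0,0],1],[[0,0,0],[0,0,0],1]]';python3 -m inch '[[[0,0,0.1],[0,0,0],1],[[0,0,0.1],[0,0,0],1],[[0,0,0.05],[0,0,0],1],[[0,0,0.05],[0,0,0],1],[[0,0,0],[0,0,0],1]]';python3 go.py 558 -92.6 22.5 164.1
```

```text
t: 19.8
position: [0.4767, -0.2298, 0.1238]
orientation: [-0.437, -3.104, -0.001]
wrist_force: [0.8, 0.8, -2.4]
grip_width: 0.0362
grasp_force: 60.4
t: 20.3
position: [0.5546, -0.0907, 0.1249]
orientation: [-0.419, -3.11, -0.007]
wrist_force: [-0.6, 0.1, -1.9]
grip_width: 0.0362
grasp_force: 60.5
t: 20.8
position: [0.5527, -0.0979, 0.034]
orientation: [-0.434, -3.106, 0.0]
wrist_force: [0.3, -0.2, -1.5]
grip_width: 0.0367
grasp_force: 60.5
t 20.8 pos [552.7 -97.9  34. ] psi 164.1 w 36.7 q7 0.88
turn share [-0.001 -0.003  0.   ]
shift share after turn [-0.012  0.022  0.038]  now [-0.012  0.022  0.038]
```

```bash
python3 -m inch '[[[-0.012,0.022,0.01],[0,0,0],1],[[0,0,0.015],[0,0,0],1],[[0,0,0.006],[0,0,0],1],[[0,0,0],[0,0,0],1],[[0,0,0],[0,0,0],1]]';python3 go.py 558 -92.6 22 164.1
```

```text
t: 21.3
position: [0.5604, -0.0924, 0.0273]
orientation: [0.434, 3.111, -0.001]
wrist_force: [0.3, -0.6, -1.3]
grip_width: 0.0362
grasp_force: 60.5
t 21.3 pos [560.4 -92.4  27.3] psi 164.1 w 36.2 q7 0.86
turn share [-0.  0.  0.]
shift share after turn [ 0.007 -0.003  0.018]  now [ 0.007 -0.003  0.018]
```

```bash
python3 -m inch '[[[0.005,-0.002,0.009],[0,0,0],1],[[0,0,0.006],[0,0,0],1],[[0,0,0],[0,0,0],1],[[0,0,0],[0,0,0],1],[[0,0,0],[0,0,0],1]]';python3 go.py 558 -92.6 22 164.1;python3 -m inch '[[[0,0,0.002],[0,0,0],1],[[0,0,0],[0,0,0],-1],[[0,0,0],[0,0,0],-1],[[0,0,0],[0,0,0],-1],[[0,0,0],[0,0,0],-1]]';python3 -m inch '[[[0,0,0],[0,0,0],-1],[[0,0,-0.05],[0,0,0],-1],[[0,0,-0.16],[0,0,0],-1],[[0,0,-0.16],[0,0,0],-1],[[0,0,-0.16],[0,0,0],-1]]';python3 -m inch '[[[0,0,0],[0,0,0.1],-1],[[0,0,0],[0,0,0.014],-1],[[0,0,0],[0,0,0],-1],[[0,0,0],[0,0,0],-1],[[0,0,0],[0,0,0],-1]]';python3 go.py 491.9 342.3 120 154.3
```

```text
t: 21.8
position: [0.5587, -0.0923, 0.0225]
orientation: [0.434, 3.111, -0.0]
wrist_force: [1.1, 0.0, -2.1]
grip_width: 0.0367
grasp_force: 60.5
t 21.8 pos [558.7 -92.3  22.5] psi 164.1 w 36.7 q7 0.85
turn share [-0.  0.  0.]
shift share after turn [ 0.002 -0.001  0.002]  now [ 0.002 -0.001  0.002]
t: 22.3
position: [0.5589, -0.0924, 0.0221]
orientation: [0.434, 3.111, -0.0]
wrist_force: [0.1, -0.9, 0.2]
grip_width: 0.0852
grasp_force: 0.0
t: 22.8
position: [0.5584, -0.0919, 0.1836]
orientation: [0.433, 3.111, 0.0]
wrist_force: [0.4, -0.9, -1.0]
grip_width: 0.0852
grasp_force: 0.0
t: 23.3
position: [0.5579, -0.0923, 0.1798]
orientation: [-0.695, -3.061, -0.0]
wrist_force: [0.5, -0.2, -0.2]
grip_width: 0.0854
grasp_force: 0.0
t 23.3 pos [557.9 -92.3 179.8] psi 154.4 w 85.4 q7 0.86
turn share [-0.    -0.001  0.001]
shift share after turn [0.826 1.21  0.199]  now [0.824 1.211 0.201]
```

```bash
python3 -m inch '[[[0.075,0.11,0],[0,0,0],-1],[[0.075,0.11,0],[0,0,0],-1],[[0.075,0.11,0],[0,0,0],-1],[[0.075,0.11,0],[0,0,0],-1],[[0.075,0.11,0],[0,0,0],-1]]';python3 - <<'E'
from meas import *
im=np.ascontiguousarray(manip.grab_frame("top")[:,:,::-1]); cv2.imwrite("pics/t5.png",cv2.resize(im[120:250,100:370],None,fx=2.9,fy=2.9,interpolation=cv2.INTER_CUBIC)); m=masks(im)
print('ribplate',blob(m['plate'],'top',.011,(112,175,160,220)))
print('rdplate',blob(m['plate'],'top',.016,(252,156,294,200)))
E
python3 -m inch '[[[0.075,0.11,0],[0,0,0],-1],[[0.075,0.11,0],[0,0,0],-1],[[0.075,0.11,0],[0,0,0],-1],[[0.075,0.11,0],[0,0,0],-1],[[0.075,0.11,0],[0,0,0],-1]]';python3 -m inch '[[[0.076,0.11,0],[0,0,0],-1],[[0,0,0.1],[0,0,0],-1],[[0,0,0.1],[0,0,0],-1],[[0,0,0],[0,0,0],-1],[[0,0,0],[0,0,0],-1]]';python3 go.py 491.9 342.3 17 154.3
```

```text
t: 23.8
position: [0.528, 0.1065, 0.1803]
orientation: [-0.697, -3.062, 0.0]
wrist_force: [-0.1, -0.1, -0.2]
grip_width: 0.0856
grasp_force: 0.0
ribplate (array([515.3, 329.2]), array([47.9, 97.9]), 63.8, 101)
rdplate (array([ 583.9, -100.2]), array([49.4, 99.1]), 75.4, 123)
t: 24.35
position: [0.4983, 0.3036, 0.1801]
orientation: [-0.697, -3.062, 0.001]
wrist_force: [1.6, 0.7, 1.0]
grip_width: 0.0854
grasp_force: 0.0
t: 24.85
position: [0.4924, 0.3418, 0.1204]
orientation: [-0.697, -3.062, 0.001]
wrist_force: [0.4, -0.2, 0.9]
grip_width: 0.0853
grasp_force: 0.0
t 24.9 pos [492.4 341.8 120.4] psi 154.3 w 85.3 q7 0.01
turn share [-0.001 -0.001  0.   ]
shift share after turn [0.002 0.001 0.345]  now [0.002 0.001 0.345]
```

View pics/t5.png

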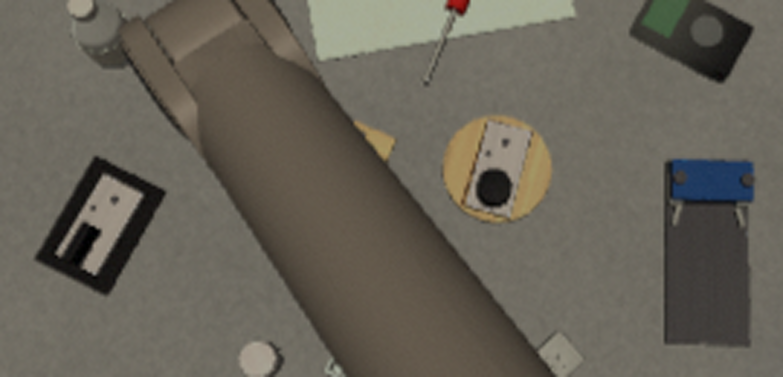

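The round plate lies on its outline (crop (497,170)), measured at (583.9, -100.2) mm. The rib plate is on the mat (crop (100,225)), and the jig is empty and fully visible. I re-measure the jig and grip the rib.

```bash
python3 - <<'E'
from meas import *
b=cv2.imread('pics/t5.png'); m=masks(b)
j=cv2.morphologyEx(m['jig'],cv2.MORPH_OPEN,np.ones((7,7)))
def q(mask,z,roi):
    x0,y0,x1,y1=roi; k=np.zeros_like(mask); k[y0:y1,x0:x1]=mask[y0:y1,x0:x1]
    c=max(cv2.findContours(k,0,1)[0],key=cv2.contourArea)[:,0,:]
    w=ray('top',(c+.5)/2.9-.5+[100,120],z)*1e3; return cv2.minAreaRect(w.astype(np.float32))
print(q(m['blue'],.036,(650,150,770,210)),q(j,.008,(650,235,770,360)))
# slot guides (bright flares) and base long edges at several rows
for r in (240,280,320):
    xs=np.where(j[r,640:770])[0]+640; print(np.round(ray('top',(np.array([[xs[0],r],[xs[-1],r]])+.5)/2.9-.5+[100,120],.008)*1e3,1).tolist())
E
python3 -m inch '[[[0.002,0.001,0.12],[0,0,0],-1],[[0,0,0.12],[0,0,0],-1],[[0,0,0.08],[0,0,0],-1],[[0,0,0.026],[0,0,0],-1],[[0,0,0],[0,0,0],-1]]';python3 -m inch '[[[0,0,0],[0,0,0],1],[[0,0,0],[0,0,0],1],[[0,0,0],[0,0,0],1],[[0,0,0],[0,0,0],1],[[0,0,0],[0,0,0],1]]';python3 -m inch '[[[0,0,-0.04],[0,0,0],1],[[0,0,-0.1],[0,0,0],1],[[0,0,-0.14],[0,0,0],1],[[0,0,-0.14],[0,0,0],1],[[0,0,0],[0,0,0],1]]';python3 go.py 430 -324 120 178.4
```

```text
((569.109130859375, -327.4427795410156), (88.56527709960938, 45.50755310058594), 89.46095275878906) ((456.18121337890625, -325.8349609375), (92.37903594970703, 121.36318969726562), 88.55738067626953)
[[508.7, -281.0], [510.2, -371.7]]
[[464.9, -279.8], [466.3, -372.1]]
[[421.7, -278.8], [423.0, -370.3]]
t: 25.35
position: [0.4927, 0.3428, 0.0176]
orientation: [0.699, 3.063, 0.001]
wrist_force: [-0.5, -0.2, 0.1]
grip_width: 0.0859
grasp_force: 0.0
t: 25.85
position: [0.4924, 0.3427, 0.0174]
orientation: [0.698, 3.062, 0.0]
wrist_force: [-0.1, 0.2, 0.5]
grip_width: 0.0122
grasp_force: 0.8
t: 26.35
position: [0.4946, 0.3464, 0.1498]
orientation: [0.696, 3.056, 0.014]
wrist_force: [0.6, 0.8, -1.6]
grip_width: 0.0107
grasp_force: 63.0
t 26.4 pos [494.6 346.4 149.8] psi 154.3 w 10.7 q7 0.02
turn share [ 0.006  0.005 -0.28 ]
shift share after turn [ 0.153 -2.24   0.099]  now [-0.773 -2.108  0.081]
```

```bash
python3 -m inch '[[[0,0,0],[0,0,-0.1],1],[[0,0,0],[0,0,-0.1],1],[[0,0,0],[0,0,-0.086],1],[[0,0,0],[0,0,0],1],[[0.008,-0.08,0],[0,0,0],1]]';for i in 1 2 3; do python3 -m inch '[[[0.009,-0.13,0],[0,0,0],1],[[0.009,-0.13,0],[0,0,0],1],[[0.009,-0.13,0],[0,0,0],1],[[0.009,-0.13,0],[0,0,0],1],[[0.009,-0.13,0],[0,0,0],1]]'; done;python3 go.py 429.5 -324.8 100 178.8
```

```text
t: 26.85
position: [0.4882, 0.3219, 0.1433]
orientation: [-0.028, -3.141, -0.006]
wrist_force: [-0.6, 0.1, -1.2]
grip_width: 0.0109
grasp_force: 62.8
t: 27.35
position: [0.4714, 0.1224, 0.1428]
orientation: [-0.035, -3.141, 0.001]
wrist_force: [-0.3, -0.8, -0.9]
grip_width: 0.0108
grasp_force: 62.8
t: 27.85
position: [0.4541, -0.0723, 0.143]
orientation: [-0.035, -3.141, 0.001]
wrist_force: [0.6, -0.4, -1.8]
grip_width: 0.0111
grasp_force: 62.8
t: 28.35
position: [0.4368, -0.2669, 0.143]
orientation: [-0.035, -3.141, 0.001]
wrist_force: [0.8, -0.3, -1.2]
grip_width: 0.0112
grasp_force: 62.8
t 28.4 pos [ 436.8 -266.9  143. ] psi 178.7 w 11.2 q7 1.56
turn share [-0.    -0.    -0.001]
shift share after turn [ 0.02  -0.193  0.143]  now [ 0.02  -0.193  0.143]
```

```bash
python3 -m inch '[[[0.01,-0.1,0],[0,0,0],1],[[0.01,-0.09,0],[0,0,0],1],[[0,0,0.1],[0,0,0],1],[[0,0,0.1],[0,0,0],1],[[0,0,0.1],[0,0,0],1]]';python3 -m inch '[[[0,0,0],[0,0,0],1],[[0,0,0],[0,0,0],1],[[0,0,0],[0,0,0],1],[[0,0,0],[0,0,0],1],[[0,0,0],[0,0,0],1]]';python3 go.py 429.5 -324.8 22 178.8;python3 - <<'E'
from meas import *
a=[np.ascontiguousarray(manip.grab_frame(n)[:,:,::-1]) for n in("top","side")]
cv2.imwrite("pics/j6.png",np.hstack([cv2.resize(a[0][160:250,310:400],(400,400),interpolation=2),cv2.resize(a[1][90:170,240:320],(400,400),interpolation=2)]))
E
```

```text
t: 28.85
position: [0.43, -0.3226, 0.052]
orientation: [-0.037, -3.141, 0.0]
wrist_force: [-1.2, -0.5, -1.8]
grip_width: 0.0108
grasp_force: 62.9
t: 29.35
position: [0.4312, -0.3227, 0.0543]
orientation: [0.031, 3.14, -0.003]
wrist_force: [-0.6, -0.3, -1.7]
grip_width: 0.0109
grasp_force: 62.7
t 29.4 pos [ 431.2 -322.7   54.3] psi 178.9 w 10.9 q7 1.55
turn share [-0.001  0.001  0.001]
shift share after turn [ 0.005 -0.007  0.108]  now [ 0.006 -0.007  0.108]
```

View pics/j6.png

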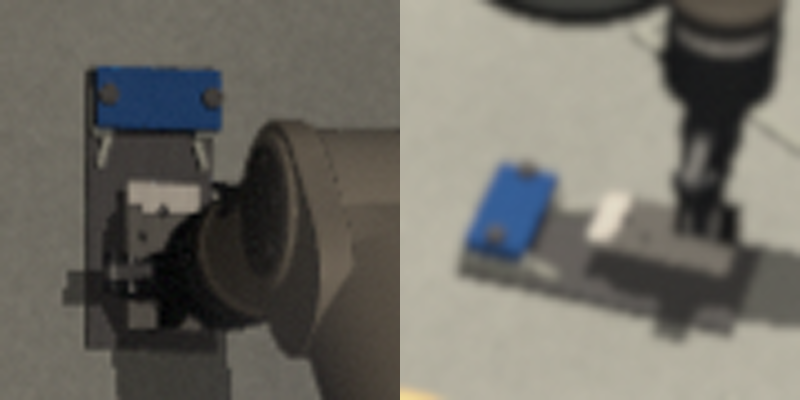

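The rib plate hangs level over the jig's front (top crop (165,250), side crop (660,235)), in line with the slot and short of the mouth. Next I lower it.

```bash
python3 -m inch '[[[0.005,-0.007,0.06],[0,0,0],1],[[0,0,0.03],[0,0,0],1],[[0,0,0.013],[0,0,0],1],[[0,0,0],[0,0,0],1],[[0,0,0],[0,0,0],1]]';python3 go.py 509.5 -326.5 22.5 178.8
```

```text
t: 29.95
position: [0.4272, -0.3243, 0.0226]
orientation: [-0.031, -3.136, 0.001]
wrist_force: [-7.4, 1.7, 14.1]
grip_width: 0.011
grasp_force: 65.1
t 29.9 pos [ 427.2 -324.3   22.6] psi 178.9 w 11.0 q7 1.51
turn share [-0.    -0.003  0.001]
shift share after turn [-0.274 -0.002  0.   ]  now [-0.274 -0.002 -0.001]
```

```bash
python3 -m inch '[[[0,0,-0.003],[0,0,0],1],[[-0.028,0,0],[0,0,0],1],[[-0.028,0,0],[0,0,0],1],[[-0.028,0,0],[0,0,0],1],[[-0.028,0,0],[0,0,0],1]]';python3 -m inch '[[[-0.028,0,0],[0,0,0],1],[[-0.028,0,0],[0,0,0],1],[[-0.028,0,0],[0,0,0],1],[[-0.028,0,0],[0,0,0],1],[[0,0,0],[0,0,0],1]]';python3 go.py 509.5 -326.5 22.5 178.8
```

```text
t: 30.45
position: [0.4629, -0.3248, 0.0226]
orientation: [-0.03, -3.141, -0.001]
wrist_force: [-1.3, 0.5, 1.6]
grip_width: 0.0107
grasp_force: 63.2
t: 30.95
position: [0.498, -0.3251, 0.0233]
orientation: [0.029, 3.139, 0.001]
wrist_force: [0.1, 0.9, -1.5]
grip_width: 0.0109
grasp_force: 62.8
t 30.9 pos [ 498.  -325.1   23.3] psi 179.0 w 10.9 q7 1.48
turn share [0.    0.001 0.002]
shift share after turn [-0.038 -0.004  0.003]  now [-0.038 -0.004  0.003]
```

```bash
python3 -m inch '[[[-0.012,-0.004,0.002],[0,0,0],1],[[-0.012,0,0],[0,0,0],1],[[-0.012,0,0],[0,0,0],1],[[-0.004,0,0],[0,0,0],1],[[-0.003,0,0],[0,0,0],1]]';python3 go.py 509.5 -326.5 22.5 178.8
```

```text
t: 31.45
position: [0.5084, -0.3273, 0.0226]
orientation: [-0.031, -3.14, 0.001]
wrist_force: [-3.7, 0.0, 3.8]
grip_width: 0.0107
grasp_force: 63.5
t 31.4 pos [ 508.4 -327.3   22.6] psi 178.9 w 10.7 q7 1.47
turn share [-0.    -0.001  0.001]
shift share after turn [-0.004  0.003  0.   ]  now [-0.004  0.003  0.   ]
```

```bash
python3 -m inch '[[[-0.004,0,0],[0,0,0],1],[[-0.004,0,0],[0,0,0],1],[[-0.003,0,0],[0,0,0],1],[[0,0,0],[0,0,0],1],[[0,0,0],[0,0,0],1]]';python3 -c "
from h import *; im=manip.grab_frame('top')[:,:,::-1]; cv2.imwrite('pics/j7.png',cv2.resize(im[160:250,310:400],(540,540),interpolation=2))"
```

```text
t: 31.95
position: [0.5111, -0.3274, 0.0226]
orientation: [-0.031, -3.139, 0.001]
wrist_force: [-5.3, 0.0, 6.2]
grip_width: 0.0106
grasp_force: 64.0
```

```bash
python3 -m inch '[[[-0.004,0,-0.002],[0,0,0],1],[[-0.004,0,0],[0,0,0],1],[[0,0,0],[0,0,0],1],[[0,0,0],[0,0,0],1],[[0,0,0],[0,0,0],1]]';python3 -c "
from h import *; im=manip.grab_frame('top')[:,:,::-1]; cv2.imwrite('pics/j8.png',cv2.resize(im[160:250,310:400],(540,540),interpolation=2))"
```

```text
t: 32.5
position: [0.5111, -0.3275, 0.0227]
orientation: [-0.031, -3.134, 0.001]
wrist_force: [-10.5, 0.5, 9.7]
grip_width: 0.0107
grasp_force: 64.3
```

View pics/j8.png

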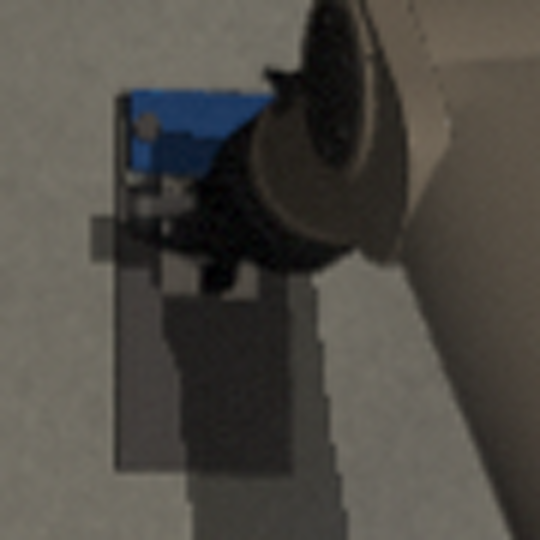

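The plate is under the bar with its rear edge at crop y ≈ 298. The TCP stopped at x = 511.1 mm while the push force rose to 10 N, so the plate is against the stop. I release, retreat and check.

```bash
python3 -m inch '[[[0.005,0,0],[0,0,0],1],[[0,0,0],[0,0,0],-1],[[0,0,0],[0,0,0],-1],[[0,0,0],[0,0,0],-1],[[0,0,0],[0,0,0],-1]]';python3 -m inch '[[[0,0,0],[0,0,0],-1],[[0,0,-0.05],[0,0,0],-1],[[0,0,-0.15],[0,0,0],-1],[[0,0,-0.15],[0,0,0],-1],[[0,0,-0.15],[0,0,0],-1]]';python3 -m inch '[[[0,-0.13,-0.1],[0,0,0],-1],[[0,-0.13,0],[0,0,0],-1],[[0,-0.13,0],[0,0,0],-1],[[0,-0.13,0],[0,0,0],-1],[[0,-0.13,0],[0,0,0],-1]]';python3 -m inch '[[[0,0,0],[0,0,0],-1],[[0,0,0],[0,0,0],-1],[[0,0,0],[0,0,0],-1],[[0,0,0],[0,0,0],-1],[[0,0,0],[0,0,0],-1]]';python3 - <<'E'
from meas import *
im=np.ascontiguousarray(manip.grab_frame("top")[:,:,::-1]); cv2.imwrite("pics/t9.png",cv2.resize(im[110:260,110:375],None,fx=3,fy=3,interpolation=cv2.INTER_CUBIC)); m=masks(im)
print('rib vis',blob(m['plate'],'top',.016,(334,189,355,214)))
print('sq',blob(m['plate'],'top',.016,(190,150,240,205)))
print('rd',blob(m['plate'],'top',.016,(252,156,294,200)))
E
```

```text
t: 33.05
position: [0.5139, -0.327, 0.0232]
orientation: [0.03, 3.14, 0.0]
wrist_force: [-0.2, -0.6, 0.8]
grip_width: 0.0685
grasp_force: 0.0
t: 33.55
position: [0.5134, -0.3267, 0.1758]
orientation: [0.029, 3.141, -0.0]
wrist_force: [0.2, -0.7, 0.7]
grip_width: 0.0854
grasp_force: 0.0
t: 34.05
position: [0.5093, -0.5237, 0.2046]
orientation: [0.03, 3.14, -0.001]
wrist_force: [-0.5, -0.3, -0.0]
grip_width: 0.0854
grasp_force: 0.0
t: 34.55
position: [0.51, -0.5208, 0.2037]
orientation: [0.027, 3.141, -0.001]
wrist_force: [0.1, 0.1, -0.8]
grip_width: 0.0848
grasp_force: 0.0
rib vis (array([ 519.1, -329.5]), array([47.4, 59.6]), 88.3, 93)
sq (array([585.8,  89.1]), array([ 48.6, 100.4]), 67.6, 81)
rd (array([584.3, -99.9]), array([49.6, 98.1]), 76.4, 118)
```

View pics/t9.png

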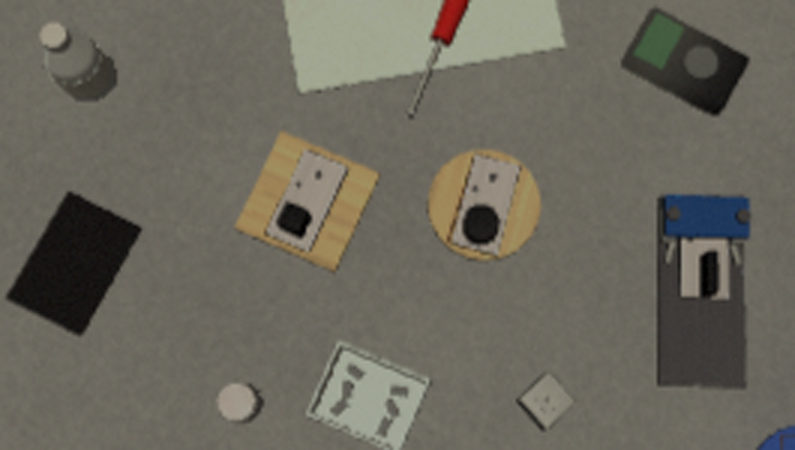

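All three plates are in place, with the bottle, bin and screwdriver where they were. The rib plate reads about 3 mm past home along the slot and 2.5 mm across, inside the limits. The square and round plates are within 1 mm of their stands' centres.

```bash
python3 -c "
from station import manip
print(manip.sign_off())"
```

```text
the job is handed in; nothing more can be done
None
```

I handed the job in at about 35 s: the round and square plates lie on their stands within about 1 mm, the rib plate is home against the stop, and the bottle, bin and screwdriver were not touched; the sign-off gave no verdict.

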